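# Set the feed valve of the sharpening pond

## Task

Set the water feed of the sharpening tray: take the upright handle on the larger valve wheel, turn the wheel clockwise until it is fully closed against its stop, then open it exactly two full turns from there. Finish while still gripping that handle, wheel at rest: do not let go. Leave the smaller valve and the loose tools and vessels around as they are.

Things in the scene. Friction and masses are not known exactly. Their poses are not given: they have to be found in the camera images.
- wheel_centre (a point): Centre of the feed valve's level hand wheel, 140 mm above the bench; fixed, does not turn with it. Brass pillar on the bench; dark steel five-spoke wheel, rim circle radius 55 mm, rim bar 12 mm thick. z up is the turning axis; x runs along the spout (80 mm high) to a shallow steel tray (220 x 250 x 33 mm, 105 to 325 mm along x). Nothing near stands higher than the wheel.
- feed_wheel (a joint): Turning of the feed wheel in rad: 0 = fully closed on its hard stop; grows as it opens, anticlockwise seen from above (2 pi a turn; two turns = 12.57; opens to 28). Starts 0.5 to 1.5 turns open and stays where left: steady friction of about 0.15 N m (3 N at the handle), no spring.
- spinner: The feed wheel's upright handle: round dark wooden grip, 22 mm diameter, 52 mm long, standing on the wheel's rim 55 mm from the wheel's axis and going round with it. It spins freely on its own axis, so a hand can go round without turning. Origin at its middle, 176 mm above the bench, 36 mm above wheel_centre, 30 mm above the rim's top; z up.
- rinse_rim (a point): A point on the rim of the other, smaller valve's wheel (not to be turned): a similar brass pillar with a plain four-spoke dark steel wheel, rim radius 38 mm, 130 mm above the bench, no handle. The point turns with that wheel.
- bowl: Bystander: white bowl, 100 mm across, 42 mm high, by the small valve's spout. Origin under its centre.
- slipstone: Bystander: grey stone 100 x 35 x 18 mm, beside the feed valve. Origin under its centre, x along it.
- gouge: Bystander: gouge with a light wooden handle, about 205 mm long, 20 mm high, lying on the other side of the feed valve. Origin on the bench at the front end of the handle, x towards the blade.
- mallet: Bystander: mallet with dark head, about 245 mm long, 45 mm high, lying to the right. Origin on the bench about under its middle, x towards the head.
- carving: Bystander: carved eight-sided wooden spindle standing on end, 66 mm across, 170 mm high, to the left. Origin under its centre.
- plane: Bystander: wooden hand plane 200 x 62 mm, 68 mm high, to the right. Origin under its centre.
- oil_tin: Bystander: closed tin, 60 mm across, 90 mm high, to the left. Origin under its centre.

How it is judged:
By the outcome, as a careful person would: the job done as asked, in the order asked, and still so for the second after the job is handed in, while the arm keeps its last pose, push and grip.
It also fails if it takes over 66 s, if anything falls off the work surface, if the arm or the gripper's body presses on something with over 40 N, if the wrist force passes 120 N, or if a joint passes its speed limit or range.

## Robot

A 6-joint arm with a two-finger parallel gripper is mounted at the origin on the work surface. World frame = base frame: x ahead of the robot, y to its left, z up, the work surface at z = 0. Lengths are in m, angles in rad, forces in N, time in s.
With the tool pointing down it reaches from about 0.325 to 0.775 m from the base axis. Payload 9.3 kg.
Tool frame: the origin (TCP) lies at the very end of the fingers, on their centre line; the grasp point (between the pads) lies 19 mm behind it; z points along the fingers, x is the direction in which the jaws open and shut, and the axes are right-handed (so a half turn about z gives the same grasp; the last joint's range is limited). The gripper opens to 85 mm and grips with 20 to 120 N. Pads are 22 mm wide; open, the fingers measure 114 mm over their backs; the gripper's body (76 mm by 85 mm) begins 54 mm behind the grasp point. The pads swing forward as they close: fully open they stand 13 mm farther back than shut.
Start: joints at [1.107, 0.259, 0.021, 1.334, 0, 1.418], TCP at [0.168, 0.524, 0.231] pointing down, gripper open.
Joint ranges: [-3.04, 3.04], [-0.91, 1.82], [-1.04, 1.36], [-1.92, 1.95], [-1.52, 1.45], [-3.14, 3.14]. Speed limits (rad/s): [2.22, 2.22, 2.79, 3.14, 3.14, 3.14].

## Interface

Orientations are given as a unit quaternion [w, x, y, z].
In Python, from plant import bot, optics gives the robot as it stands. The module is installed in compiled form; this text tells all that it offers.
- The arm moves only by the shell command python3 -m handwheel 'ROWS' [FORCE]. ROWS is JSON, a list that holds one entry, the list of rows, each a list of 7 numbers: the turn, a rotation vector about the world's x, y, z in rad, then the shift along the world's x, y, z in mm, then the closure in counts, from 0 (fully open) to 255 (shut). A call has 1 to 20 rows; each row shifts and turns the pose as measured when the row begins; what a row does not reach is not made up. A row lasts 1/8 s, in which the tool goes at most 62.5 mm and 10.7 degrees, less where a joint would pass 70% of its speed; a pose out of reach is approached as far as the arm can. A call with a gripper value outside its range is refused whole. The fingers move at their own pace and stop on an object; FORCE is the grip in N (left out, the last holds). Time passes only in rows, so rows that do not move let the fingers close. It gives the time, the measured TCP pose, the force and the opening at its end, in the units of the state.
- bot.read_state(): the state, without advancing time (a new reading comes with each control period).
- optics.grab_frame(name): name is "scene" or "top"; returns a dict with "color" (384x512x3 uint8, blue, green, red), "depth" (384x512 float32, m along the optical axis (not along the pixel's ray), 0 where there is no reading), "vfov" (degrees; the focal length in pixels is half the picture's height over the tangent of half this angle, whatever the lens; pixels are square), "cx", "cy" (the principal point, pixels), "cam_to_world" (4x4, takes a point from camera to world coordinates). Camera axes: x right, y up, looking along -z (the intrinsics and any distortion apply to the point x, -y, -z); pixel columns grow to the right and rows downward; lengths in m; the calibration is good to about 2 mm. A picture is of the moment at which its call begins.
- bot.hand_in(): hands the job in, once; it reports no verdict.
The state is a dict: "time": time; "joints": joint angles; "dq": joint speeds; "joint_efforts": joint torques, N m; "tcp_pos": TCP position; "tool_rot": TCP orientation; "force": force on the tool from outside, world axes, zero at the start; "torque": the same for the moment, N m; "opening": opening from 0.0 (shut) to 1.0 (fully open).
Only numpy, scipy, OpenCV 4.12 (cv2) and the standard library are available. Lean on these libraries where they do the work, as an engineer would, in place of code of your own. Each camera call takes 0.05 s, during which the arm holds its last target. There are 200 camera calls.

## Working session

There is one attempt and no reset: what is moved stays moved. The work goes in short steps, Python scripts to look and compute and a shell command to move; the robot and the scene stay as the last step left them, time stands still between calls to the robot, and variables do not carry over. Pictures are saved under pics/ and viewed, about 8 in all and at most 12, crops included, and the job is handed in when it is done.

```bash
mkdir -p pics
python3 - <<'E'
from plant import bot, optics
import cv2
s=bot.read_state()
print({k:(v if isinstance(v,float) else [round(float(x),3) for x in v]) for k,v in s.items()})
for n in("scene","top"):
    f=optics.grab_frame(n); cv2.imwrite(f"pics/{n}0.png",f["color"])
    print(n,f["vfov"],f["cx"],f["cy"],f["cam_to_world"],[k for k in f])
E
```

```text
{'time': 0.0, 'joints': [1.107, 0.259, 0.021, 1.334, -0.0, 1.418], 'dq': [0.001, 0.001, 0.0, -0.001, 0.001, -0.001], 'joint_efforts': [-0.003, -55.564, 34.453, 0.014, -0.0, 0.0], 'tcp_pos': [0.168, 0.523, 0.231], 'tool_rot': [0.0, 0.808, 0.589, -0.001], 'force': [0.306, 0.024, -0.203], 'torque': [-0.009, -0.01, -0.028], 'opening': 1.0018599997422555}
scene 46.09531333084628 251.24495159413317 191.5302602862313 [[ 6.88889861e-01 -5.52890051e-01  4.68767907e-01  1.24446127e+00]
 [ 7.24864942e-01  5.24328622e-01 -4.46822462e-01 -7.11471349e-01]
 [ 1.25526349e-03  6.47604885e-01  7.61975286e-01  1.29476833e+00]
 [ 0.00000000e+00  0.00000000e+00  0.00000000e+00  1.00000000e+00]] ['color', 'depth', 'vfov', 'cx', 'cy', 'cam_to_world']
top 52.08808491358554 255.90220983489763 192.01968294210286 [[ 0.01195808  0.99189997 -0.12645728  0.34697961]
 [-0.99992717  0.01165619 -0.00312706 -0.02107322]
 [-0.00162772  0.12648547  0.99196713  1.43893109]
 [ 0.          0.          0.          1.        ]] ['color', 'depth', 'vfov', 'cx', 'cy', 'cam_to_world']
```

View pics/scene0.png

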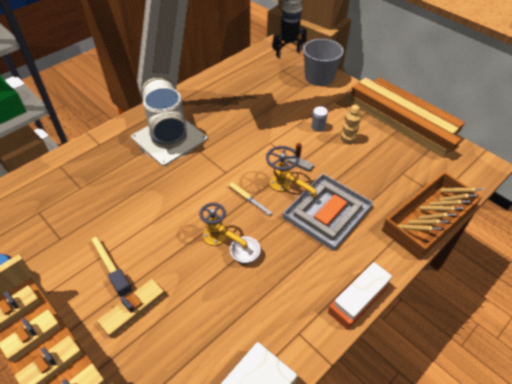

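View pics/top0.png

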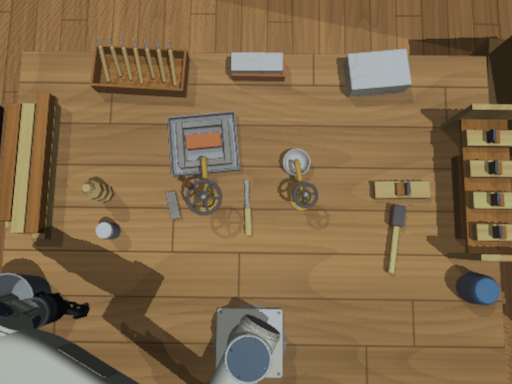

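The scene view shows the feed wheel around px (283,158) with its dark handle at about (297,150). The top view shows the wheel at (203,197) and the small valve at (304,195). I'll use depth to fit the wheel and the handle.

```bash
cat > h.py <<'E'
import numpy as np, cv2
from plant import bot, optics
def cloud(n):
    f=optics.grab_frame(n); d=f["depth"]; H,W=d.shape
    fl=H/2/np.tan(np.radians(f["vfov"])/2); v,u=np.mgrid[:H,:W]
    P=np.stack([(u-f["cx"])/fl*d,-(v-f["cy"])/fl*d,-d,np.ones_like(d)],-1)@f["cam_to_world"].T
    P=P[...,:3]; P[d==0]=np.nan
    return f,P
def circ(p):
    A=np.c_[2*p[:,:2],np.ones(len(p))]; s=np.linalg.lstsq(A,(p[:,:2]**2).sum(1),rcond=None)[0]
    return s[0],s[1],np.sqrt(s[2]+s[0]**2+s[1]**2)
E
python3 - <<'E'
from h import *
for n,(u,v) in dict(scene=(283,158),top=(203,197)).items():
    f,P=cloud(n); m=np.zeros(P.shape[:2],bool); m[v-30:v+30,u-30:u+30]=1
    z=P[...,2]
    r=P[m&(z>.128)&(z<.152)]; print(n,"rim",len(r),r.mean(0),circ(r))
    c=circ(r); rr=np.hypot(r[:,0]-c[0],r[:,1]-c[1]); r2=r[rr>.04]; print(circ(r2),len(r2))
    h=m&(z>.165)&(z<.22); print("handle",h.sum()); 
    for a,b in zip(np.argwhere(h),P[h]): print(a,b.round(3),f["color"][tuple(a)])
    cv2.imwrite(f"pics/{n}c.png",cv2.resize(f["color"][v-40:v+40,u-50:u+50],None,fx=6,fy=6,interpolation=2))
E
```

```text
scene rim 390 [0.49791883 0.15135722 0.14476157] (np.float64(0.4972124459329513), np.float64(0.15323821597717424), np.float64(0.047272496558294755))
(np.float64(0.49738909851595386), np.float64(0.15354510106804936), np.float64(0.053911977609973426)) 277
handle 61
[143 297] [0.522 0.197 0.204] [ 61 115 182]
[143 298] [0.524 0.201 0.203] [ 51 101 167]
[143 299] [0.525 0.204 0.202] [ 52 100 164]
[143 300] [0.529 0.205 0.203] [ 62 116 182]
[144 296] [0.521 0.194 0.2  ] [ 60 111 177]
[144 297] [0.525 0.194 0.204] [ 43  84 148]
[144 298] [0.525 0.2   0.2  ] [ 38  72 134]
[144 299] [0.531 0.198 0.205] [ 39  75 136]
[144 300] [0.532 0.202 0.202] [ 45  88 148]
[144 301] [0.536 0.203 0.205] [ 63 117 184]
[145 296] [0.524 0.191 0.2  ] [ 50  91 150]
[145 297] [0.53  0.189 0.205] [ 32  63 118]
[145 298] [0.533 0.191 0.206] [ 27  57 115]
[145 299] [0.532 0.198 0.201] [ 32  59 117]
[145 300] [0.538 0.196 0.206] [ 36  70 124]
[145 301] [0.536 0.203 0.201] [ 56 101 162]
[146 296] [0.529 0.185 0.202] [ 44  81 133]
[146 297] [0.529 0.191 0.198] [24 48 93]
[146 298] [0.532 0.192 0.2  ] [23 43 90]
[146 2
[... 3226 characters left out ...]
86 188] [0.522 0.199 0.2  ] [42 62 92]
[186 189] [0.521 0.196 0.203] [39 59 87]
[186 190] [0.523 0.194 0.194] [35 52 76]
[186 191] [0.524 0.192 0.185] [31 45 63]
[186 192] [0.526 0.191 0.171] [31 44 58]
[187 186] [0.519 0.207 0.195] [ 55  84 108]
[187 187] [0.519 0.203 0.199] [42 63 86]
[187 188] [0.519 0.199 0.199] [36 52 71]
[187 189] [0.518 0.196 0.201] [34 48 68]
[187 190] [0.52  0.195 0.19 ] [37 49 65]
[187 191] [0.521 0.192 0.184] [30 44 59]
[188 187] [0.517 0.204 0.189] [ 62  91 116]
[188 188] [0.516 0.201 0.192] [44 62 79]
[188 189] [0.517 0.198 0.189] [32 44 57]
[188 190] [0.518 0.196 0.182] [31 44 58]
[188 191] [0.52  0.195 0.167] [33 44 58]
[189 189] [0.517 0.202 0.167] [68 67 71]
```

```bash
cd pics; python3 -c "
import cv2,numpy as np
cv2.imwrite('both.png',np.vstack([cv2.imread('scenec.png')[100:400],cv2.imread('topc.png')[100:400]]))"
```

```text
(no output)
```

View pics/both.png

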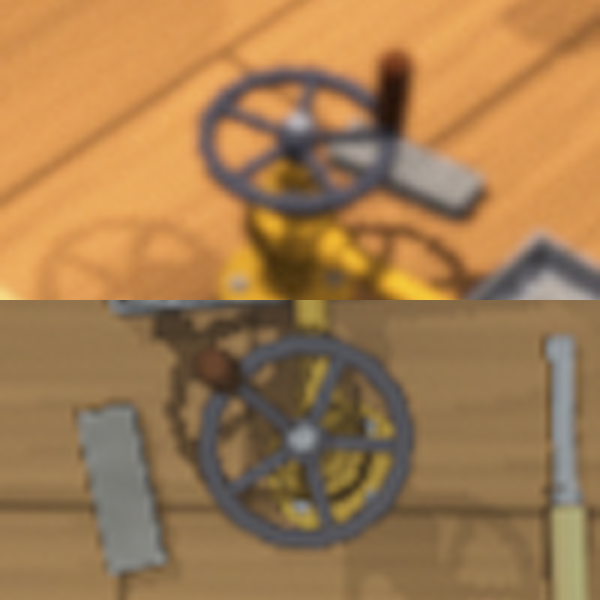

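Both views agree to a few mm. The wheel centre is at about (0.495,0.156) and the handle at about (0.527,0.198), with its top at about 0.202, so the radius is about 54 mm as expected. I'll approach at the current height, which clears everything.

```bash
python3 -m handwheel '[[[0,0,0,36,-33,1,0],[0,0,0,36,-33,1,0],[0,0,0,36,-33,1,0],[0,0,0,36,-33,1,0],[0,0,0,36,-33,1,0],[0,0,0,36,-33,0,0],[0,0,0,36,-33,0,0],[0,0,0,36,-33,0,0],[0,0,0,36,-33,0,0],[0,0,0,20,-18,0,0],[0,0,0,0,0,0,0]]]' 40
```

```text
time: 1.58
tcp_pos: [0.5207, 0.1967, 0.2338]
tool_rot: [-0.0, 0.807, 0.59, -0.001]
force: [-0.2, 0.2, -0.7]
opening: 0.997
```

```bash
python3 -m handwheel '[[[0,0,0,6,1,0,0],[0,0,0,0,0,-20,0],[0,0,0,0,0,-20,0],[0,0,0,0,0,-20,0],[0,0,0,0,0,-15,0],[0,0,0,0,0,0,0]]]' 40
python3 - <<'E'
from h import *
f=optics.grab_frame("scene");g=optics.grab_frame("top")
a=f["color"][118:198,233:333];b=g["color"][157:237,153:253]
cv2.imwrite("pics/d1.png",cv2.resize(np.hstack([a,b]),None,fx=4,fy=4,interpolation=2))
E
```

```text
time: 2.33
tcp_pos: [0.5248, 0.2023, 0.1574]
tool_rot: [-0.0, 0.806, 0.592, -0.001]
force: [-0.6, -0.8, -1.0]
opening: 1.0
```

View pics/d1.png

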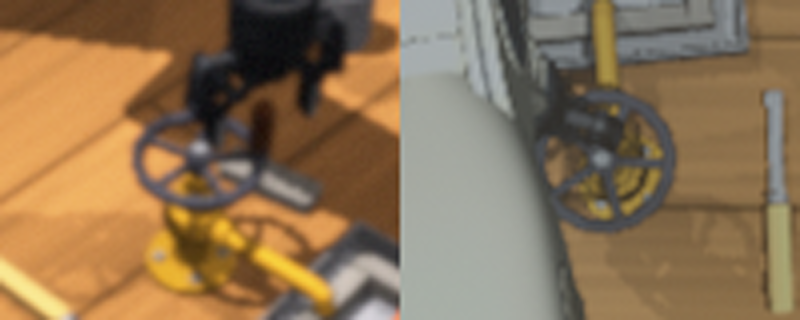

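The handle (left panel, 262,125) stands between the open fingers (210,120 and 310,90). I'll centre on it and close.

```bash
python3 -m handwheel '[[[0,0,0,2,-4,0,0],[0,0,0,0,0,0,150],[0,0,0,0,0,0,255],[0,0,0,0,0,0,255],[0,0,0,0,0,0,255],[0,0,0,0,0,0,255],[0,0,0,0,0,0,255],[0,0,0,0,0,0,255]]]' 50
```

```text
time: 3.42
tcp_pos: [0.5293, 0.1987, 0.161]
tool_rot: [0.001, 0.806, 0.592, 0.003]
force: [0.5, 1.7, 0.1]
opening: 0.244
```

```bash
python3 -m handwheel '[[[0,0,0,10,-10,0,255],[0,0,0,7,-12.5,0,255],[0,0,0,3.5,-14,0,255],[0,0,0,0,-14,0,255]]]'
cat > nx.py <<'E'
import sys
from h import *
# args: step_deg n [cx cy]
st,n=float(sys.argv[1]),int(sys.argv[2]); c=np.array([float(a) for a in sys.argv[3:5]] or [.495,.1556])
s=bot.read_state(); d=np.array(s["tcp_pos"][:2])-c; a=np.degrees(np.arctan2(d[1],d[0])); print("r",np.hypot(*d)*1e3,"ang",a,"z",s["tcp_pos"][2],"F",np.round(s["force"],1),"T",np.round(s["torque"],2),s["tool_rot"].round(3) if hasattr(s["tool_rot"],"round") else s["tool_rot"],np.round(s["joints"],2))
p=d*1e3
for i in range(1,n+1):
    t=np.radians(a+st*i); q=55*np.array([np.cos(t),np.sin(t)]); print(*(q-p).round(1),end=" | "); p=q
print()
E
python3 nx.py -15 8
```

```text
time: 3.92
tcp_pos: [0.5481, 0.1469, 0.1609]
tool_rot: [-0.001, 0.805, 0.593, 0.001]
force: [-12.0, 5.0, 7.7]
opening: 0.241
r 53.8033553944774 ang -9.287362654819804 z 0.1609006772715965 F [-12.    5.    7.7] T [ 1.01  2.23 -0.03] [-0.001  0.805  0.593  0.001] [ 0.11  0.32 -0.08  1.18  0.    0.41]
-3.0 -13.9 | -7.6 -12.2 | -10.5 -9.8 | -12.7 -6.8 | -14.0 -3.3 | -14.4 0.4 | -13.7 4.1 | -12.2 7.6 |
```

```bash
python3 -m handwheel '[[[0,0,0,-4,-14,0,255],[0,0,0,-7.5,-12,0,255],[0,0,0,-10.5,-10,0,255],[0,0,0,-12.5,-7,0,255],[0,0,0,-14,-3.5,0,255]]]'; python3 nx.py -10 8; python3 -m handwheel '[[[0,0,0,-14,0,0,255],[0,0,0,-14,4,0,255]]]'; python3 nx.py -10 9
```

```text
time: 4.55
tcp_pos: [0.4963, 0.1016, 0.161]
tool_rot: [-0.009, 0.805, 0.594, 0.004]
force: [2.3, 21.4, -1.2]
opening: 0.241
r 53.96583002205905 ang -88.65515270166411 z 0.16096984033258838 F [ 2.3 21.4 -1.2] T [ 3.66 -0.54 -0.02] [-0.009  0.805  0.594  0.004] [ 0.02  0.22 -0.22  1.14  0.02  0.32]
-9.5 -0.4 | -9.3 2.3 | -8.8 3.8 | -8.0 5.3 | -6.9 6.6 | -5.7 7.7 | -4.3 8.6 | -2.7 9.2 | 
time: 4.8
tcp_pos: [0.4699, 0.1072, 0.161]
tool_rot: [-0.01, 0.804, 0.594, 0.009]
force: [10.5, 13.8, -8.0]
opening: 0.248
r 54.52115205804073 ang -117.37548251755693 z 0.16104195083490028 F [10.5 13.8 -8. ] T [ 2.04 -2.03 -0.03] [-0.01   0.804  0.594  0.009] [ 0.03  0.17 -0.28  1.12  0.03  0.33]
-8.3 4.7 | -7.1 6.5 | -5.9 7.6 | -4.4 8.5 | -2.9 9.1 | -1.3 9.5 | 0.4 9.6 | 2.1 9.4 | 3.6 8.9 |
```

```bash
python3 -m handwheel '[[[0,0,0,-3.3,1.9,0,255],[0,0,0,-3.2,2.1,0,255],[0,0,0,-3,2.3,0,255],[0,0,0,-2.9,2.5,0,255],[0,0,0,-2.7,2.7,0,255],[0,0,0,-2.5,2.9,0,255],[0,0,0,-2.3,3.1,0,255],[0,0,0,-2.1,3.2,0,255],[0,0,0,-1.8,3.4,0,255],[0,0,0,-1.6,3.5,0,255]]]'; python3 nx.py -4 14
```

```text
time: 6.05
tcp_pos: [0.4462, 0.1297, 0.161]
tool_rot: [-0.005, 0.806, 0.592, 0.009]
force: [-1.6, -4.1, 1.6]
opening: 0.242
r 55.26615184124855 ang -152.0594624713183 z 0.1609592199639112 F [-1.6 -4.1  1.6] T [-1.38  0.44  0.03] [-0.005  0.806  0.592  0.009] [ 0.09  0.14 -0.32  1.1   0.02  0.39]
-1.4 3.6 | -1.4 3.6 | -1.2 3.7 | -0.9 3.7 | -0.7 3.8 | -0.4 3.8 | -0.1 3.8 | 0.1 3.8 | 0.4 3.8 | 0.7 3.8 | 0.9 3.7 | 1.2 3.6 | 1.4 3.6 | 1.7 3.4 |
```

```bash
python3 -m handwheel '[[[0,0,0,-1.5,3.6,0,255],[0,0,0,-1.4,3.6,0,255],[0,0,0,-1.2,3.7,0,255],[0,0,0,-1,3.7,0,255],[0,0,0,-0.8,3.8,0,255],[0,0,0,-0.5,3.8,0,255],[0,0,0,-0.3,3.8,0,255],[0,0,0,0,3.8,0,255],[0,0,0,0.2,3.8,0,255],[0,0,0,0.4,3.8,0,255],[0,0,0,0.6,3.8,0,255],[0,0,0,0.8,3.8,0,255]]]'; python3 nx.py -4 16
```

```text
time: 7.55
tcp_pos: [0.443, 0.1778, 0.161]
tool_rot: [-0.003, 0.806, 0.592, 0.01]
force: [5.3, -6.1, -0.7]
opening: 0.244
r 56.526768746284304 ang 156.89380390380722 z 0.16103550095344768 F [ 5.3 -6.1 -0.7] T [-1.59 -0.78 -0.02] [-0.003  0.806  0.592  0.01 ] [ 0.2   0.16 -0.29  1.1   0.01  0.5 ]
3.0 2.9 | 1.9 3.4 | 2.1 3.2 | 2.3 3.1 | 2.5 2.9 | 2.7 2.7 | 2.9 2.5 | 3.1 2.3 | 3.2 2.1 | 3.4 1.9 | 3.5 1.6 | 3.6 1.4 | 3.7 1.1 | 3.7 0.9 | 3.8 0.6 | 3.8 0.3 |
```

```bash
python3 -m handwheel '[[[0,0,0,2,3.2,0,255],[0,0,0,2,3.3,0,255],[0,0,0,2.1,3.2,0,255],[0,0,0,2.3,3.1,0,255],[0,0,0,2.5,2.9,0,255],[0,0,0,2.7,2.7,0,255],[0,0,0,2.9,2.5,0,255],[0,0,0,3.1,2.3,0,255],[0,0,0,3.2,2.1,0,255],[0,0,0,3.4,1.8,0,255],[0,0,0,3.5,1.5,0,255],[0,0,0,3.6,1.3,0,255]]]'; python3 nx.py -4 16
```

```text
time: 9.05
tcp_pos: [0.4773, 0.2094, 0.161]
tool_rot: [-0.004, 0.806, 0.592, 0.009]
force: [-1.2, -4.8, 3.9]
opening: 0.242
r 56.5979549015273 ang 108.19999822994897 z 0.16100346777643576 F [-1.2 -4.8  3.9] T [-1.58  0.45 -0.06] [-0.004  0.806  0.592  0.009] [ 0.24  0.23 -0.2   1.13  0.01  0.55]
4.2 -0.4 | 3.8 0.8 | 3.8 0.5 | 3.8 0.3 | 3.8 0.0 | 3.8 -0.3 | 3.8 -0.5 | 3.8 -0.8 | 3.7 -1.0 | 3.6 -1.3 | 3.5 -1.5 | 3.4 -1.8 | 3.3 -2.0 | 3.1 -2.2 | 2.9 -2.5 | 2.8 -2.7 |
```

```bash
python3 -m handwheel '[[[0,0,0,3.8,0.5,0,255],[0,0,0,3.8,0.5,0,255],[0,0,0,3.8,0.4,0,255],[0,0,0,3.8,0.2,0,255],[0,0,0,3.8,0,0,255],[0,0,0,3.8,-0.3,0,255],[0,0,0,3.8,-0.5,0,255],[0,0,0,3.8,-0.8,0,255],[0,0,0,3.7,-1,0,255],[0,0,0,3.6,-1.3,0,255],[0,0,0,3.5,-1.5,0,255],[0,0,0,3.4,-1.8,0,255]]]'; python3 nx.py -4 16
python3 - <<'E'
from h import *
p=np.array([(.5293,.1987),(.5481,.1469),(.4963,.1016),(.4699,.1072),(.4462,.1297),(.443,.1778),(.4773,.2094),bot.read_state()["tcp_pos"][:2]])
print(circ(p))
E
```

```text
time: 10.55
tcp_pos: [0.5231, 0.2036, 0.161]
tool_rot: [-0.005, 0.806, 0.592, 0.007]
force: [-5.7, -2.5, 5.3]
opening: 0.24
r 55.57428481016411 ang 59.671449132372835 z 0.1609744293108074 F [-5.7 -2.5  5.3] T [-1.09  1.15  0.02] [-0.005  0.806  0.592  0.007] [ 0.21  0.3  -0.1   1.16  0.01  0.52]
3.0 -2.5 | 3.1 -2.3 | 2.9 -2.5 | 2.7 -2.7 | 2.6 -2.9 | 2.3 -3.0 | 2.1 -3.2 | 1.9 -3.3 | 1.7 -3.5 | 1.4 -3.6 | 1.2 -3.7 | 0.9 -3.7 | 0.6 -3.8 | 0.4 -3.8 | 0.1 -3.8 | -0.2 -3.8 | 
(np.float64(0.4939289821945756), np.float64(0.1567587410796789), np.float64(0.05506556230952769))
```

The gripped path fits a 55.1 mm circle centred at (0.4939,0.1568), so I'll use that centre from here. About 352° turned so far, with no stop yet.

```bash
sed -i 's/\[.495,.1556\]/[.4939,.1568]/' nx.py; python3 -m handwheel '[[[0,0,0,3.2,-2.1,0,255],[0,0,0,3.1,-2.3,0,255],[0,0,0,2.9,-2.5,0,255],[0,0,0,2.7,-2.7,0,255],[0,0,0,2.6,-2.9,0,255],[0,0,0,2.3,-3,0,255],[0,0,0,2.1,-3.2,0,255],[0,0,0,1.9,-3.3,0,255],[0,0,0,1.7,-3.5,0,255],[0,0,0,1.4,-3.6,0,255],[0,0,0,1.2,-3.7,0,255],[0,0,0,0.9,-3.7,0,255]]]'; python3 nx.py -4 16
```

```text
time: 12.05
tcp_pos: [0.5473, 0.17, 0.161]
tool_rot: [-0.011, 0.805, 0.594, 0.007]
force: [-4.9, 1.5, 3.8]
opening: 0.239
r 54.98308175006225 ang 13.914373885217207 z 0.1610132118633148 F [-4.9  1.5  3.8] T [-0.42  0.94  0.02] [-0.011  0.805  0.594  0.007] [ 0.14  0.32 -0.07  1.18  0.03  0.44]
0.8 -3.8 | 0.5 -3.8 | 0.3 -3.8 | -0.0 -3.8 | -0.3 -3.8 | -0.5 -3.8 | -0.8 -3.8 | -1.1 -3.7 | -1.3 -3.6 | -1.6 -3.5 | -1.8 -3.4 | -2.0 -3.3 | -2.3 -3.1 | -2.5 -2.9 | -2.7 -2.8 | -2.9 -2.6 |
```

```bash
python3 -m handwheel '[[[0,0,0,0.8,-3.8,0,255],[0,0,0,0.5,-3.8,0,255],[0,0,0,0.3,-3.8,0,255],[0,0,0,0,-3.8,0,255],[0,0,0,-0.3,-3.8,0,255],[0,0,0,-0.5,-3.8,0,255],[0,0,0,-0.8,-3.8,0,255],[0,0,0,-1.1,-3.7,0,255],[0,0,0,-1.3,-3.6,0,255],[0,0,0,-1.6,-3.5,0,255],[0,0,0,-1.8,-3.4,0,255],[0,0,0,-2,-3.3,0,255]]]'; python3 nx.py -4 16
```

```text
time: 13.55
tcp_pos: [0.5485, 0.1637, 0.1614]
tool_rot: [-0.036, 0.794, 0.606, 0.036]
force: [8.8, 21.5, -4.8]
opening: 0.242
r 55.067602256339505 ang 7.158604099403751 z 0.16136247896348974 F [ 8.8 21.5 -4.8] T [ 1.47 -1.09 -0.05] [-0.036  0.794  0.606  0.036] [ 0.09  0.3  -0.1   1.14  0.1   0.36]
0.3 -3.8 | 0.1 -3.8 | -0.2 -3.8 | -0.5 -3.8 | -0.7 -3.8 | -1.0 -3.7 | -1.2 -3.6 | -1.5 -3.5 | -1.7 -3.4 | -2.0 -3.3 | -2.2 -3.2 | -2.4 -3.0 | -2.6 -2.8 | -2.8 -2.6 | -3.0 -2.4 | -3.1 -2.2 |
```

The stop has been reached at about 7°, 404° or 1.12 turns from the start, which is in the stated range. There's a 21 N reaction and the tool has tilted. I'll straighten the tool so the stop angle reads accurately.

```bash
cat > gp.py <<'E'
from h import *
from scipy.spatial.transform import Rotation as R
def rd():
    s=bot.read_state(); w,x,y,z=s["tool_rot"]; r=R.from_quat([x,y,z,w]); n=R.from_quat([.8065,.5912,0,0])
    t=np.array(s["tcp_pos"]); g=t-.019*r.apply([0,0,1]); d=g[:2]-[.4939,.1568]
    print("t",s["time"],"grasp",g.round(4),"r",round(np.hypot(*d)*1e3,1),"ang",np.degrees(np.arctan2(d[1],d[0])).round(2),"F",np.round(s["force"],1))
    print("fix rot",(n*r.inv()).as_rotvec().round(3),"tcp shift mm",((g+.019*n.apply([0,0,1])-t)*1e3).round(1))
rd()
E
python3 gp.py
```

```text
t 13.55 grasp [0.5483 0.1618 0.1803] r 54.6 ang 5.21 F [ 8.8 21.5 -4.8]
fix rot [-0.1    0.016 -0.039] tcp shift mm [-0.3 -1.9 -0.1]
```

```bash
python3 -m handwheel '[[[-0.1,0.016,-0.039,-0.3,-1.9,0,255],[0,0,0,0,-1,0,255]]]'; python3 gp.py;  python3 -m handwheel '[[[0,0,0,0.2,-1.5,0,255],[0,0,0,0,-1.5,0,255]]]'; python3 gp.py
```

```text
time: 13.8
tcp_pos: [0.5485, 0.1631, 0.161]
tool_rot: [-0.001, 0.806, 0.592, 0.0]
force: [-5.8, 2.7, 5.8]
opening: 0.239
t 13.8 grasp [0.5485 0.1631 0.18  ] r 55.0 ang 6.56 F [-5.8  2.7  5.8]
fix rot [-0.002 -0.    -0.001] tcp shift mm [ 0. -0. -0.]
time: 14.05
tcp_pos: [0.5485, 0.1626, 0.161]
tool_rot: [-0.004, 0.805, 0.593, 0.002]
force: [-3.8, 6.1, 2.9]
opening: 0.242
t 14.05 grasp [0.5486 0.1624 0.18  ] r 54.9 ang 5.84 F [-3.8  6.1  2.9]
fix rot [-0.008 -0.001 -0.004] tcp shift mm [ 0.  -0.2 -0. ]
```

```bash
python3 -m handwheel '[[[0,0,0,0.2,-4,0,255],[0,0,0,0,-4,0,255]]]'; python3 gp.py;  python3 -m handwheel '[[[0,0,0,0,-4,0,255],[0,0,0,0,-4,0,255]]]'; python3 gp.py
```

```text
time: 14.3
tcp_pos: [0.5485, 0.1625, 0.1611]
tool_rot: [-0.011, 0.803, 0.596, 0.008]
force: [-1.9, 23.8, 0.7]
opening: 0.243
t 14.3 grasp [0.5485 0.162  0.1801] r 54.9 ang 5.42 F [-1.9 23.8  0.7]
fix rot [-0.027 -0.001 -0.011] tcp shift mm [ 0.  -0.5 -0. ]
time: 14.55
tcp_pos: [0.5485, 0.1628, 0.1611]
tool_rot: [-0.019, 0.801, 0.598, 0.014]
force: [-2.3, 23.1, 0.9]
opening: 0.241
t 14.55 grasp [0.5485 0.1619 0.1801] r 54.8 ang 5.35 F [-2.3 23.1  0.9]
fix rot [-0.046 -0.    -0.018] tcp shift mm [ 0.  -0.9 -0. ]
```

It's firmly on the stop: 23 N at 5.4°, which is about 6° unloaded. I'll save a reference view, straighten, and start opening.

```bash
python3 - <<'E'
from h import *
cv2.imwrite("pics/stop.png",optics.grab_frame("scene")["color"])
E
python3 -m handwheel '[[[-0.046,0,-0.018,0,0,0,255]]]'; python3 gp.py; python3 nx.py 10 18
```

```text
time: 14.72
tcp_pos: [0.5485, 0.1632, 0.161]
tool_rot: [-0.001, 0.806, 0.592, 0.0]
force: [-4.4, -3.8, 2.8]
opening: 0.242
t 14.725 grasp [0.5485 0.1632 0.18  ] r 55.0 ang 6.66 F [-4.4 -3.8  2.8]
fix rot [-0.002 -0.    -0.001] tcp shift mm [ 0. -0. -0.]
r 54.960509692263 ang 6.6949282072822776 z 0.16103365096060882 F [-4.4 -3.8  2.8] T [-0.7  0.9 -0. ] [-0.001  0.806  0.592  0.   ] [ 0.14  0.32 -0.07  1.18  0.    0.45]
-1.9 9.4 | -3.5 8.9 | -5.0 8.2 | -6.4 7.2 | -7.5 5.9 | -8.4 4.5 | -9.1 3.0 | -9.5 1.4 | -9.6 -0.3 | -9.4 -1.9 | -8.9 -3.5 | -8.2 -5.0 | -7.2 -6.4 | -5.9 -7.5 | -4.5 -8.4 | -3.0 -9.1 | -1.4 -9.5 | 0.3 -9.6 |
```

```bash
python3 -m handwheel '[[[0,0,0,-1.9,9.4,0,255],[0,0,0,-3.5,8.9,0,255],[0,0,0,-5,8.2,0,255],[0,0,0,-6.4,7.2,0,255],[0,0,0,-7.5,5.9,0,255],[0,0,0,-8.4,4.5,0,255],[0,0,0,-9.1,3,0,255],[0,0,0,-9.5,1.4,0,255],[0,0,0,-9.6,-0.3,0,255],[0,0,0,-9.4,-1.9,0,255]]]'; python3 gp.py; python3 nx.py 10 18
```

```text
time: 15.98
tcp_pos: [0.4794, 0.2098, 0.161]
tool_rot: [-0.001, 0.806, 0.592, 0.004]
force: [4.3, -2.4, 0.3]
opening: 0.242
t 15.975 grasp [0.4792 0.2097 0.18  ] r 54.9 ang 105.48 F [ 4.3 -2.4  0.3]
fix rot [-0.007  0.006 -0.002] tcp shift mm [-0.1 -0.1 -0. ]
r 54.99920477947024 ang 105.3267144262397 z 0.16103512908898354 F [ 4.3 -2.4  0.3] T [-0.71 -0.66 -0.07] [-0.001  0.806  0.592  0.004] [ 0.25  0.24 -0.19  1.14  0.01  0.55]
-9.0 -3.3 | -8.3 -4.8 | -7.3 -6.2 | -6.1 -7.4 | -4.7 -8.3 | -3.2 -9.0 | -1.6 -9.5 | 0.1 -9.6 | 1.7 -9.4 | 3.3 -9.0 | 4.8 -8.3 | 6.2 -7.3 | 7.4 -6.1 | 8.3 -4.7 | 9.0 -3.2 | 9.5 -1.6 | 9.6 0.1 | 9.4 1.7 |
```

Tracking is very good. Next 18 rows (180°).

```bash
python3 -m handwheel '[[[0,0,0,-9,-3.3,0,255],[0,0,0,-8.3,-4.8,0,255],[0,0,0,-7.3,-6.2,0,255],[0,0,0,-6.1,-7.4,0,255],[0,0,0,-4.7,-8.3,0,255],[0,0,0,-3.2,-9,0,255],[0,0,0,-1.6,-9.5,0,255],[0,0,0,0.1,-9.6,0,255],[0,0,0,1.7,-9.4,0,255],[0,0,0,3.3,-9,0,255],[0,0,0,4.8,-8.3,0,255],[0,0,0,6.2,-7.3,0,255],[0,0,0,7.4,-6.1,0,255],[0,0,0,8.3,-4.7,0,255],[0,0,0,9,-3.2,0,255]]]'; python3 gp.py; python3 nx.py 10 18
```

```text
time: 17.85
tcp_pos: [0.4773, 0.1045, 0.161]
tool_rot: [-0.005, 0.805, 0.593, 0.012]
force: [-2.8, 2.8, 2.4]
opening: 0.241
t 17.85 grasp [0.4771 0.1041 0.1799] r 55.3 ang -107.73 F [-2.8  2.8  2.4]
fix rot [-0.023  0.013 -0.006] tcp shift mm [-0.2 -0.4 -0. ]
r 54.832078652485265 ang -107.61916315390226 z 0.16095459220802008 F [-2.8  2.8  2.4] T [-0.21  0.78  0.02] [-0.005  0.805  0.593  0.012] [ 0.03  0.18 -0.27  1.11  0.02  0.33]
9.3 -2.3 | 9.6 -0.4 | 9.5 1.2 | 9.1 2.9 | 8.5 4.4 | 7.6 5.8 | 6.5 7.1 | 5.2 8.1 | 3.7 8.8 | 2.1 9.4 | 0.4 9.6 | -1.2 9.5 | -2.9 9.1 | -4.4 8.5 | -5.8 7.6 | -7.1 6.5 | -8.1 5.2 | -8.8 3.7 |
```

```bash
python3 -m handwheel '[[[-0.02,0.013,0,9.3,-2.3,0,255],[0,0,0,9.6,-0.4,0,255],[0,0,0,9.5,1.2,0,255],[0,0,0,9.1,2.9,0,255],[0,0,0,8.5,4.4,0,255],[0,0,0,7.6,5.8,0,255],[0,0,0,6.5,7.1,0,255],[0,0,0,5.2,8.1,0,255],[0,0,0,3.7,8.8,0,255],[0,0,0,2.1,9.4,0,255],[0,0,0,0.4,9.6,0,255],[0,0,0,-1.2,9.5,0,255],[0,0,0,-2.9,9.1,0,255],[0,0,0,-4.4,8.5,0,255],[0,0,0,-5.8,7.6,0,255]]]'; python3 gp.py; python3 nx.py 10 18
```

```text
time: 19.73
tcp_pos: [0.5333, 0.1947, 0.161]
tool_rot: [-0.002, 0.805, 0.593, -0.009]
force: [-4.5, -9.2, 4.9]
opening: 0.241
t 19.725 grasp [0.5336 0.1949 0.18  ] r 55.0 ang 43.82 F [-4.5 -9.2  4.9]
fix rot [ 0.007 -0.016 -0.004] tcp shift mm [ 0.3  0.1 -0. ]
r 54.69278781939998 ang 43.934314532221194 z 0.16096238770689122 F [-4.5 -9.2  4.9] T [-1.55  0.54  0.01] [-0.002  0.805  0.593 -0.009] [ 0.2   0.33 -0.06  1.2  -0.    0.51]
-7.0 6.5 | -8.2 4.9 | -8.9 3.4 | -9.4 1.8 | -9.6 0.2 | -9.5 -1.5 | -9.1 -3.1 | -8.4 -4.6 | -7.5 -6.0 | -6.3 -7.2 | -4.9 -8.2 | -3.4 -8.9 | -1.8 -9.4 | -0.2 -9.6 | 1.5 -9.5 | 3.1 -9.1 | 4.6 -8.4 | 6.0 -7.5 |
```

About 398° open. Continuing.

```bash
python3 -m handwheel '[[[0.007,-0.016,0,-7,6.5,0,255],[0,0,0,-8.2,4.9,0,255],[0,0,0,-8.9,3.4,0,255],[0,0,0,-9.4,1.8,0,255],[0,0,0,-9.6,0.2,0,255],[0,0,0,-9.5,-1.5,0,255],[0,0,0,-9.1,-3.1,0,255],[0,0,0,-8.4,-4.6,0,255],[0,0,0,-7.5,-6,0,255],[0,0,0,-6.3,-7.2,0,255],[0,0,0,-4.9,-8.2,0,255],[0,0,0,-3.4,-8.9,0,255],[0,0,0,-1.8,-9.4,0,255],[0,0,0,-0.2,-9.6,0,255],[0,0,0,1.5,-9.5,0,255]]]'; python3 gp.py; python3 nx.py 10 16
```

```text
time: 21.6
tcp_pos: [0.4412, 0.1406, 0.161]
tool_rot: [0.003, 0.806, 0.592, 0.005]
force: [11.7, 6.7, -7.1]
opening: 0.239
t 21.6 grasp [0.441  0.1406 0.18  ] r 55.3 ang -162.99 F [11.7  6.7 -7.1]
fix rot [-0.001  0.012 -0.003] tcp shift mm [-0.2 -0.  -0. ]
r 55.094539844435225 ang -162.94247595809898 z 0.1610484707954015 F [11.7  6.7 -7.1] T [ 1.28 -1.76  0.02] [0.003 0.806 0.592 0.005] [ 0.13  0.14 -0.32  1.1  -0.    0.43]
3.7 -8.9 | 5.1 -8.1 | 6.4 -7.1 | 7.6 -5.9 | 8.5 -4.5 | 9.1 -3.0 | 9.5 -1.3 | 9.6 0.3 | 9.4 2.0 | 8.9 3.6 | 8.1 5.1 | 7.1 6.4 | 5.9 7.6 | 4.5 8.5 | 3.0 9.1 | 1.3 9.5 |
```

```bash
python3 -m handwheel '[[[0,0.012,0,3.7,-8.9,0,255],[0,0,0,5.1,-8.1,0,255],[0,0,0,6.4,-7.1,0,255],[0,0,0,7.6,-5.9,0,255],[0,0,0,8.5,-4.5,0,255],[0,0,0,9.1,-3,0,255],[0,0,0,9.5,-1.3,0,255],[0,0,0,9.6,0.3,0,255],[0,0,0,9.4,2,0,255],[0,0,0,8.9,3.6,0,255],[0,0,0,8.1,5.1,0,255],[0,0,0,7.1,6.4,0,255],[0,0,0,5.9,7.6,0,255],[0,0,0,4.5,8.5,0,255]]]'; python3 gp.py; python3 nx.py 5 6
```

```text
time: 23.35
tcp_pos: [0.5448, 0.1362, 0.161]
tool_rot: [-0.005, 0.806, 0.592, -0.001]
force: [-4.2, -1.8, 4.7]
opening: 0.236
t 23.35 grasp [0.5449 0.136  0.18  ] r 55.1 ang -22.15 F [-4.2 -1.8  4.7]
fix rot [-0.008 -0.007 -0.002] tcp shift mm [ 0.1 -0.2 -0. ]
r 54.881666072433916 ang -22.05168656902617 z 0.1609760282941612 F [-4.2 -1.8  4.7] T [-0.51  0.71  0.04] [-0.005  0.806  0.592 -0.001] [ 0.09  0.31 -0.09  1.18  0.01  0.39]
1.7 4.5 | 1.2 4.6 | 0.8 4.7 | 0.4 4.8 | -0.0 4.8 | -0.5 4.8 |
```

```bash
python3 -m handwheel '[[[-0.008,-0.007,0,1.7,4.5,0,255],[0,0,0,1.2,4.6,0,255],[0,0,0,0.8,4.7,0,255],[0,0,0,0.4,4.8,0,255],[0,0,0,0,4.8,0,255],[0,0,0,0,0,0,255]]]'; python3 gp.py; python3 nx.py 3 3
```

```text
time: 24.1
tcp_pos: [0.5485, 0.1628, 0.161]
tool_rot: [-0.001, 0.805, 0.593, -0.0]
force: [-2.2, -0.6, 3.0]
opening: 0.244
t 24.1 grasp [0.5485 0.1627 0.18  ] r 54.9 ang 6.2 F [-2.2 -0.6  3. ]
fix rot [-0.001 -0.001 -0.004] tcp shift mm [ 0. -0. -0.]
r 54.90827420429055 ang 6.2266617340260835 z 0.1609924586780499 F [-2.2 -0.6  3. ] T [-0.13  0.39  0.  ] [-0.001  0.805  0.593 -0.   ] [ 0.14  0.33 -0.06  1.18  0.    0.44]
-0.3 2.9 | -0.5 2.8 | -0.7 2.8 |
```

Right on target at 6.2°. I'll compare with the reference image taken at the stop.

```bash
python3 -m handwheel '[[[0,0,0,0,0,0,255],[0,0,0,0,0,0,255]]]'; python3 gp.py
python3 - <<'E'
from h import *
b=optics.grab_frame("scene")["color"]; a=cv2.imread("pics/stop.png"); z=cv2.imread("pics/scene0.png")
cv2.imwrite("pics/end.png",b)
s=np.s_[118:198,233:333]
print("diff stop/end",cv2.absdiff(a[s],b[s]).max(),cv2.absdiff(a[s],b[s]).mean())
g=lambda i:cv2.cvtColor(i,6).astype(np.float32)
w=np.s_[140:178,262:290]; print("shift px",cv2.phaseCorrelate(g(a[w]),g(b[w])))
cv2.imwrite("pics/cmp.png",np.vstack([cv2.resize(np.hstack([a[s],b[s]]),None,fx=4,fy=4,interpolation=2),cv2.resize(b[100:290,100:500],(800,280))]))
E
```

```text
time: 24.35
tcp_pos: [0.5485, 0.1628, 0.161]
tool_rot: [-0.001, 0.805, 0.593, -0.0]
force: [-2.2, -1.9, 5.1]
opening: 0.242
t 24.35 grasp [0.5485 0.1628 0.18  ] r 54.9 ang 6.23 F [-2.2 -1.9  5.1]
fix rot [-0.001 -0.001 -0.004] tcp shift mm [ 0. -0. -0.]
diff stop/end 114 4.429208333333333
shift px ((0.08163384722830358, 0.05985124349442472), 0.9648518164952596)
```

View pics/cmp.png

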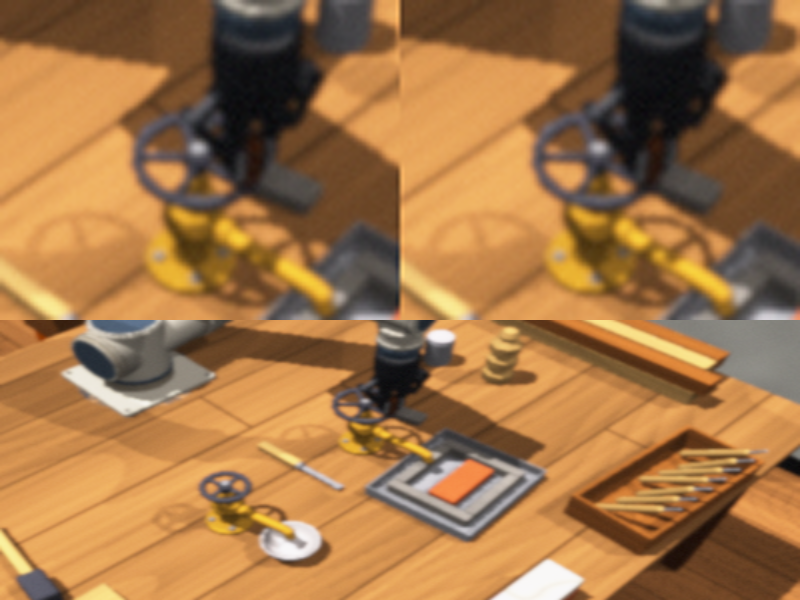

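The spokes around px (195,155) in the left panel and (595,155) in the right panel match to within 0.1 px. The grip is still on the handle, and the small valve and bowl look as they did at the start. Handing in.

```bash
python3 -c "
from plant import bot
bot.hand_in()"
```

```text
the job is handed in; nothing more can be done
```

I closed the feed wheel clockwise onto its stop, then opened it two full turns, and handed in at 24.4 s with the handle still gripped and the wheel at rest.

- **Closing:** the wheel turned about 1.12 turns before hitting the stop. I confirmed the stop with repeated pushes giving a steady 23 N or so. The handle stood at 5.4° when pushed, and I estimate about 6° with no load.
- **Opening:** the handle ended at 6.2° after 720°, so the setting should be within about 1° of two turns. The measured arm path counted the turns, and the picture at the end shows the wheel spokes within 0.1 px of where they were at the stop.
- **Forces:** the highest reading I saw was about 24 N, at the stop. I only read forces between moves, so brief peaks could have been higher.
- **Other things:** in the last picture the small valve, bowl, gouge, slipstone, tin and carving look undisturbed. I judged this by eye and did not measure it. The mallet and plane are only partly in that picture, but the arm never went near them.
- **Tilt:** the tool tilted about 6° when it first met the stop. I straightened it before taking the stop angle.

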